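Gauge the stepped shaft at the study desk

TASK

Stand the large stepped shaft upright, thick end down, between the jaws of the bench gauge on the desk. Then slide the gauge's carriage along until the shaft is held against the fixed jaw and the spring tip is clearly pushed in about half-way, not to its stop, and leave it like that.

Things in the scene. Friction and masses are not known exactly. Their poses are not given: they have to be found in the camera images.
- shaft_center (a point): Large stepped shaft, turned bare aluminium, loose, upright on the desk, 80 mm tall: foot 40 mm dia x 30 tall, above it a neck 28 mm dia x 50 tall; 0.2 kg. Point: on its axis half-way up, 40 mm above its underside; z up its axis. Not to be confused, same metal: a plain pin without foot (70 tall), a small stepped stub (40 tall), a low step block; order varies.
- gauge_seat (a point): Point on the bench gauge (fixed to the desk, 96 x 300 mm): top of its grey base plate (10 mm thick), 45 mm before the fixed jaw's face; a good place for the shaft. y runs along the gauge from fixed jaw to carriage, x across, z up. The spring tip's face is 55 to 95 mm to its +y side at the start.
- jaw: The gauge's fixed steel jaw: block 56 mm wide across the gauge, 26 mm thick, 30 mm tall, its top 40 mm above the desk. Origin: centre of its face, the side that looks to the carriage, 25 mm above the desk; axes as gauge_seat's.
- gauge_post (a point): Centre of the square steel post (22 x 22 mm, 42 to 90 mm above the desk) on the dark sliding carriage (60 wide, 70 long). Moved along the gauge's -y it shuts the gauge; friction about 7 N; stays where left. Spring tip's face: 85 mm from this point towards the fixed jaw when fully out, 50 mm wide, 12 to 38 mm above the desk.
- tip (a joint): How far the spring tip, a steel plate on a rod before the carriage, is pushed into the carriage: 0 m fully out, 0.020 at its stop. Spring 1.5 N at 0, 4.5 N at the stop, less than the carriage's friction, so it stays pushed in when let go. With the shaft's foot held between the jaws, the post's centre is 125 mm minus this value from the fixed jaw's face.
There are look-alikes about, which are no part of the job. What is shaped like the part that bears shaft_center but blue or purple is not meant.

How it is judged:
By the outcome, as a careful person would: the job done as asked, in the order asked, and still so for the second after the job is handed in, with the robot touching nothing.
It also fails if it takes over 48 s, if anything falls off the work surface, if the arm or the gripper's body presses on something with over 40 N, if the wrist force passes 120 N, or if a joint passes its speed limit or range.

ROBOT

A 6-joint arm with a two-finger parallel gripper is mounted at the origin on the work surface. World frame = base frame: x ahead of the robot, y to its left, z up, the work surface at z = 0. Lengths are in mm, angles in rad, forces in N, time in s.
With the tool pointing down it reaches from about 250 to 850 mm from the base axis. Payload 12.5 kg.
Tool frame: the origin (TCP) lies on the centre line of the jaws, within the pads' length; the fingertips stand 22 mm ahead of it and the grasp point (between the pads) lies 3 mm ahead of it; z points along the fingers, y is the direction in which the jaws open and shut (so a half turn about z gives the same grasp; the last joint's range is limited). The gripper opens to 93 mm and grips with 3 to 60 N. Pads are 15 mm wide; open, the fingers measure 128 mm over their backs; the gripper's body (75 mm by 188 mm) begins 65 mm behind the grasp point.
Start: joints at [-1.411, 0.351, 1.652, -0, 1.139, -0.085], TCP at [133.32, -533.583, 240.633] pointing down, gripper open.
Joint ranges: [-2.75, 2.75], [-0.79, 2.1], [0.01, 2.65], [-1.57, 4.71], [0.07, 3.14], [-2.87, 2.87]. Speed limits (rad/s): [2.22, 2.22, 2.79, 3.14, 3.14, 3.14].

INTERFACE

Orientations are given as a 3x3 rotation matrix whose columns are the frame's x, y, z axes.
In Python, from plant import readout, imaging, job_done gives the robot as it stands.
- The arm moves only by the tool arm_command, never from a script. Its argument "increments" is a list of rows, each an object with "delta_rot": the turn, a rotation vector about the tool's x, y, z in degrees, a list of three; "travel": the shift along the tool's x, y, z in mm, a list of three; "hand": the finger opening in mm, from 0 to 93. A call has 1 to 8 rows; each row is the pose to reach, as a shift and turn from the pose commanded when the call began, along the tool's axes at that moment; what a row does not reach only later rows make up. A row lasts 1/10 s, in which the tool goes at most 50 mm and 8.59 degrees, less where a joint would pass 70% of its speed; a pose out of reach is approached as far as the arm can. A call with a gripper value outside its range is refused whole. The fingers move at their own pace and stop on an object; "newtons" is the grip in N (left out, the last holds). Time passes only in rows, so rows that repeat a pose let the fingers close. It gives the time, the measured TCP pose, the force and the opening at its end, in the units of the state.
- readout.read_state(): the state, without advancing time (a new reading comes with each control period).
- imaging.snapshot(name): name is "side" or "top"; returns the picture (384x512x3 uint8, blue, green, red); there is no depth.
- imaging.camera_model(name): a dict with "mtx" (3x3 intrinsics, pixels), "view" (4x4, takes a point from world to camera coordinates). Camera axes: x right, y down, z forward; pixel columns grow to the right and rows downward; lengths in mm; the calibration is good to about 2 mm. A picture is of the moment at which its call begins. camera_model takes no time and is no camera call.
- job_done(): hands the job in, once; it reports no verdict.
The state is a dict: "t": time; "joint_positions": joint angles; "qd": joint speeds; "joint_torque": joint torques, N m; "eef_pos": TCP position; "tcp_rot": TCP orientation; "ft_force": force on the tool from outside, world axes, zero at the start; "wrist_torque": the same for the moment, N m; "grip_width": finger opening in mm.
Only numpy, scipy, OpenCV 4.12 (cv2) and the standard library are available. Lean on these libraries where they do the work, as an engineer would, in place of code of your own. Each camera call takes 0.05 s, during which the arm holds its last target. There are 200 camera calls.

## Working session

There is one attempt and no reset: what is moved stays moved. The work goes in short steps, Python scripts to look and compute and a tool call to move; the robot and the scene stay as the last step left them, time stands still between calls to the robot, and variables do not carry over. Pictures are saved under pics/ and viewed, about 8 in all and at most 12, crops included, and the job is handed in when it is done.

Besides the shell and the picture viewer there is one more tool, called after "Call:" as name([rows], argument=value, ...), one row to a line, values as JSON. arm_command: Moves the arm, as the interface text tells. Its arguments: {"type":"object","properties":{"increments":{"type":"array"},"newtons":{"type":"number"}},"required":["increments"]}

```bash
ls; mkdir -p pics
python3 - <<'E'
from plant import readout, imaging
import cv2,numpy as np
for n in("top","side"):
    im=imaging.snapshot(n); cv2.imwrite(f"pics/{n}0.png",im)
    m=imaging.camera_model(n); print(n,np.round(m["mtx"],1).tolist(),np.round(m["view"],3).tolist())
s=readout.read_state(); print(s)
E
```

```text
pics
top [[364.2, 0.0, 258.0], [0.0, 364.2, 192.0], [0.0, 0.0, 1.0]] [[0.011, -1.0, 0.021, -101.517], [-0.997, -0.012, -0.078, 564.893], [0.078, -0.02, -0.997, 825.008], [0.0, 0.0, 0.0, 1.0]]
side [[407.0, 0.0, 255.7], [0.0, 407.0, 192.7], [0.0, 0.0, 1.0]] [[-0.98, -0.198, 0.006, 517.123], [-0.124, 0.591, -0.797, 154.333], [0.155, -0.782, -0.604, 652.46], [0.0, 0.0, 0.0, 1.0]]
{'t': 0.1, 'joint_positions': array([-1.41061626e+00,  3.51172516e-01,  1.65234852e+00, -2.02380381e-05,
        1.13911161e+00, -8.46012537e-02]), 'qd': array([ 0.00126646, -0.00136159, -0.00082627,  0.00094403, -0.00059447,
        0.00078558]), 'joint_torque': array([ 3.31118272e-04, -4.98028708e+01, -2.85703540e+01,  6.99911686e-02,
        2.38463940e-02, -2.98780640e-05]), 'eef_pos': array([ 133.26306118, -533.31629438,  240.16504399]), 'tcp_rot': array([[ 9.70188295e-01,  2.42352302e-01, -1.84021013e-04],
       [ 2.42352362e-01, -9.70187757e-01,  1.02374896e-03],
       [ 6.95729844e-05, -1.03782719e-03, -9.99999459e-01]]), 'ft_force': array([ 1.02062073, -0.02834703,  1.31766158]), 'wrist_torque': array([-0.01166245,  0.03104665,  0.02652724]), 'grip_width': 92.97327415583624}
```

View pics/top0.png

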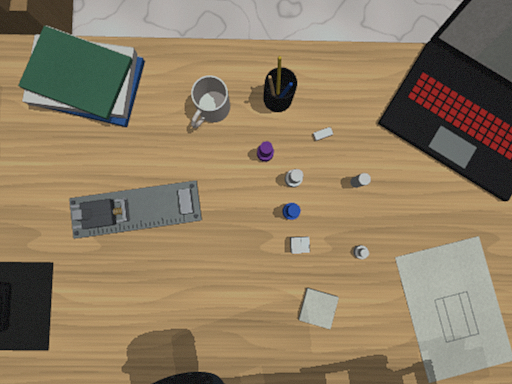

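View pics/side0.png

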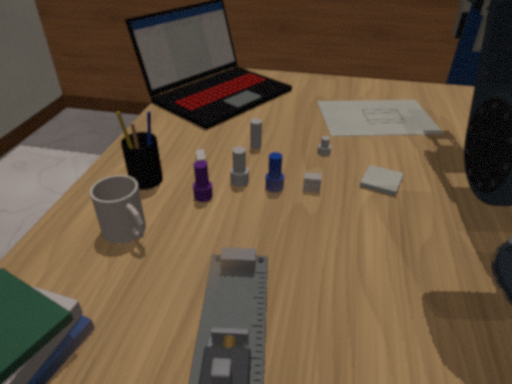

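```bash
cat > h.py <<'E'
import cv2,numpy as np
from plant import imaging,readout
def ray(n,uv,z):
    m=imaging.camera_model(n);V=np.array(m["view"]);R,t=V[:3,:3],V[:3,3]
    c=-R.T@t; d=R.T@np.linalg.solve(np.array(m["mtx"]),[uv[0],uv[1],1.]); return c+d*(z-c[2])/d[2]
def proj(n,p):
    m=imaging.camera_model(n);V=np.array(m["view"]);q=np.array(m["mtx"])@(V[:3,:3]@np.asarray(p,float)+V[:3,3]); return q[:2]/q[2]
E
python3 - <<'E'
from h import *
t=cv2.imread("pics/top0.png");s=cv2.imread("pics/side0.png")
a=cv2.resize(t[145:270,250:390],None,fx=2.8,fy=2.8,interpolation=cv2.INTER_CUBIC)
b=cv2.resize(s[110:210,180:340],None,fx=2.5,fy=2.5,interpolation=cv2.INTER_CUBIC)
c=cv2.resize(t[175:245,60:210],None,fx=3.,fy=3.,interpolation=cv2.INTER_CUBIC)
d=cv2.resize(s[240:384,185:285],None,fx=1.7,fy=1.7,interpolation=cv2.INTER_CUBIC)
o=np.zeros((600,800,3),np.uint8)
for im,x,y in((a,0,0),(b,395,0),(c,0,355),(d,520,355)):
    h=min(im.shape[0],600-y);w=min(im.shape[1],800-x);o[y:y+h,x:x+w]=im[:h,:w]
cv2.imwrite("pics/crop1.png",o)
# grey, bright blobs on wood
for n,im in(("top",t),("side",s)):
    hsv=cv2.cvtColor(im,cv2.COLOR_BGR2HSV)
    m=((hsv[...,1]<60)&(hsv[...,2]>60)).astype(np.uint8)
    k,l,st,ce=cv2.connectedComponentsWithStats(m)
    for i in range(1,k):
        if 40<st[i,4]<12000: 
            print(n,st[i].tolist(),np.round(ce[i],1), np.round(ray(n,ce[i],20)[:2]))
E
```

```text
top [439, 0, 73, 82, 3802] [484.2  34. ] [ 962. -646.]
top [31, 34, 9, 22, 79] [34.8 41.9] [919. 441.]
top [191, 75, 39, 53, 1535] [209.5  99.6] [785.  23.]
top [22, 89, 65, 24, 549] [ 46.1 101.8] [773. 406.]
top [313, 127, 20, 14, 166] [322.7 133.3] [ 708. -247.]
top [429, 126, 48, 43, 1070] [452.2 146.6] [ 681. -558.]
top [285, 169, 19, 18, 257] [293.9 177.3] [ 602. -179.]
top [350, 173, 21, 15, 209] [360.6 179.8] [ 598. -337.]
top [69, 181, 133, 58, 5042] [135.5 208.9] [524. 188.]
top [290, 236, 20, 18, 320] [299.7 244.7] [ 445. -193.]
top [395, 236, 117, 147, 11416] [453.7 309. ] [ 301. -549.]
top [353, 245, 16, 15, 168] [361.  251.8] [ 430. -336.]
top [299, 288, 40, 41, 1145] [318.3 308.2] [ 301. -236.]
side [0, 0, 62, 138, 5921] [23.3 64.8] [1469. -663.]
side [462, 0, 8, 11, 56] [465.5   5.6] [ -195. -1917.]
side [134, 9, 100, 80, 5164] [184.  47.] [1000. -962.]
side [225, 91, 35, 16, 291] [242.   98.2] [ 680. -555.]
side [318, 100, 125, 36, 3672] [376.4 117.8] [ 302. -509.]
side [0, 108, 122, 152, 9023] [ 49.  167.1] [1011. -117.]
side [122, 113, 16, 14, 128] [128.2 118.2] [ 946. -369.]
side [251, 119, 11, 30, 285] [255.5 132.9] [ 601. -360.]
side [318, 136, 13, 19, 176] [324.3 145.7] [ 429. -333.]
side [230, 147, 19, 39, 527] [239.  167.3] [ 606. -201.]
side [196, 149, 10, 12, 99] [200.2 154.7] [ 705. -234.]
side [361, 165, 42, 30, 850] [381.4 179.5] [ 301. -218.]
side [304, 173, 18, 18, 259] [312.1 181. ] [ 444. -183.]
side [90, 175, 55, 68, 2805] [118.4 207.7] [799. -18.]
side [189, 248, 78, 136, 6090] [234.2 309. ] [527. 164.]
side [2, 287, 91, 97, 1395] [ 47.3 337.4] [765. 260.]
side [209, 353, 29, 25, 469] [221. 366.] [522. 253.]
```

View pics/crop1.png

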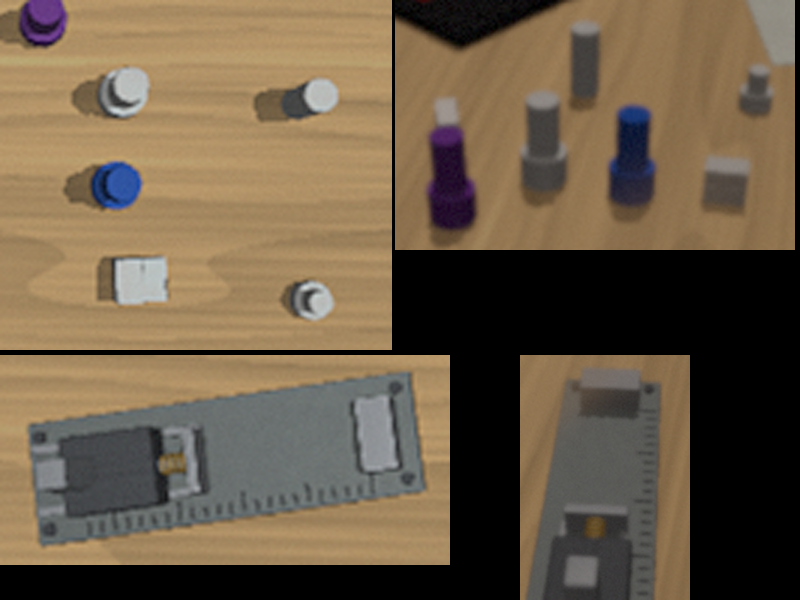

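Run:
```python
from h import *
C=lambda x,y:(60+x/3,175+(y-355)/3)
A=lambda x,y:(250+x/2.8,145+y/2.8)
B=lambda x,y:(180+(x-395)/2.5,110+y/2.5)
D=lambda x,y:(185+(x-520)/1.7,240+(y-355)/1.7)
f=lambda *a:np.round(ray(*a),1)
print("neck top",f("top",A(131,85),80),f("side",B(543,99),80))
print("foot30",f("top",A(123,92),25),"foot bottom",f("side",B(543,188),0), f("side",B(523,152),30),f("side",B(566,152),30))
print("plate",[f("top",C(*p),10)[:2].tolist() for p in((28,424),(410,373),(425,491),(40,545))])
print("jawtop",[f("top",C(*p),40)[:2].tolist() for p in((352,397),(390,394),(399,468),(362,473))])
print("jaw side top front L,R, back",[f("side",D(*p),40)[:2].tolist() for p in((580,387),(640,387),(583,370),(640,370))])
print("post top",f("top",C(50,472),90),f("side",D(581,571),90))
print("carr top",[f("top",C(*p),42)[:2].tolist() for p in((60,437),(157,430),(167,508),(65,516))])
print("tip top",[f("top",C(*p),38)[:2].tolist() for p in((198,428),(203,492))])
t=cv2.imread("pics/top0.png")
hsv=cv2.cvtColor(t,cv2.COLOR_BGR2HSV)
m=((hsv[...,1]<60)).astype(np.uint8); m[:, :60]=0;m[:175]=0;m[245:]=0;m[:,215:]=0
c=max(cv2.findContours(m,0,2)[0],key=cv2.contourArea);r=cv2.minAreaRect(c)
P=np.array([f("top",p,10) for p in cv2.boxPoints(r)]);print(P[:,:2].tolist(),[np.linalg.norm(P[i]-P[i-1]).round(1) for i in range(4)],P.mean(0))
```

```text
neck top [ 599.1 -178.3   80. ] [ 598.4 -177.4   80. ]
foot30 [ 600.1 -178.6   25. ] foot bottom [ 596.6 -163.2    0. ] [ 615.1 -170.2   30. ] [ 579.4 -177.7   30. ]
plate [[547.7, 345.5], [591.4, 49.9], [498.9, 36.0], [454.2, 331.6]]
jawtop [[569.4, 88.8], [572.0, 60.2], [516.0, 52.0], [512.0, 79.7]]
jaw side top front L,R, back [[567.0, 89.5], [512.2, 78.1], [570.1, 67.4], [516.6, 56.2]]
post top [509.5 289.   90. ] [508.2 292.   90. ]
carr top [[536.4, 305.5], [542.5, 233.6], [484.2, 223.7], [477.5, 298.9]]
tip top [[544.6, 204.4], [496.4, 198.8]]
[[547.4, 349.9], [594.4, 51.6], [499.9, 36.0], [454.3, 331.9]] [np.float64(94.8), np.float64(302.0), np.float64(95.8), np.float64(299.4)] [524.   192.35  10.  ]
```

Top view. Candidates: stepped grey (294,177), plain pin (361,180), stub (361,252), step block (300,245), purple (265,151), blue (291,211). The grey part at (294,177) is the only bare-metal one with both a foot and a tall neck. The two views agree on it: its axis is at about (599,-178). The gauge plate is 299x94 mm, the jaw face centre about (540,84), and the post at (509,290).

```bash
cat >> h.py <<'E'
def go(p):
    s=readout.read_state();print("t",s["t"],"pos",s["eef_pos"].round(1),"travel",(s["tcp_rot"].T@(np.array(p,float)-s["eef_pos"])).round(1),"yaw y",np.degrees(np.arctan2(s["tcp_rot"][1,1],s["tcp_rot"][0,1])).round(2),"w",s["grip_width"].round(1),"F",s["ft_force"].round(1))
E
python3 -c "
from h import *
go((599.2,-178.3,160))"
```

```text
Traceback (most recent call last):
  File "h.py", line 9, in go
    s=readout.read_state();print("t",s["t"],"pos",s["eef_pos"].round(1),"travel",(s["tcp_rot"].T@(np.array(p,float)-s["eef_pos"])).round(1),"yaw y",np.degrees(np.arctan2(s["tcp_rot"][1,1],s["tcp_rot"][0,1])).round(2),"w",s["grip_width"].round(1),"F",s["ft_force"].round(1))
                                                                                                                                                                                                                             ^^^^^^^^^^^^^^^^^^^^^
AttributeError: 'float' object has no attribute 'round'
```

```bash
sed -i 's/s\["grip_width"\].round(1)/round(s["grip_width"],1)/' h.py
python3 -c "
from h import *
go((599.2,-178.3,160))"
```

```text
t 0.1 pos [ 133.3 -533.3  240.2] travel [ 538.1 -231.4   80.4] yaw y -75.97 w 93.0 F [ 1.  -0.   1.3]
```

Call:
arm_command([
  {"delta_rot": [0, 0, 5.4], "travel": [538, -231.5, 80], "hand": 93},
  {"delta_rot": [0, 0, 5.4], "travel": [538, -231.5, 80], "hand": 93},
  {"delta_rot": [0, 0, 5.4], "travel": [538, -231.5, 80], "hand": 93},
  {"delta_rot": [0, 0, 5.4], "travel": [538, -231.5, 80], "hand": 93},
  {"delta_rot": [0, 0, 5.4], "travel": [538, -231.5, 80], "hand": 93},
  {"delta_rot": [0, 0, 5.4], "travel": [538, -231.5, 80], "hand": 93},
  {"delta_rot": [0, 0, 5.4], "travel": [538, -231.5, 80], "hand": 93},
  {"delta_rot": [0, 0, 5.4], "travel": [538, -231.5, 80], "hand": 93},
])

```text
t: 0.9
eef_pos: [449.9, -291.8, 186.1]
tcp_rot: [[0.989, 0.15, -0.0], [0.15, -0.989, 0.0], [-0.0, -0.0, -1.0]]
ft_force: [-0.5, -0.6, -0.9]
grip_width: 93.3
```

```bash
python3 -c "
from h import *
go((599.2,-178.3,160))"
```

```text
t 0.9 pos [ 449.9 -291.8  186.1] travel [164.7 -89.8  26.1] yaw y -81.38 w 93.3 F [-0.5 -0.6 -0.9]
```

Call:
arm_command([
  {"delta_rot": [0, 0, 0], "travel": [165, -90, 26], "hand": 93},
  {"delta_rot": [0, 0, 0], "travel": [165, -90, 26], "hand": 93},
  {"delta_rot": [0, 0, 0], "travel": [165, -90, 26], "hand": 93},
  {"delta_rot": [0, 0, 0], "travel": [165, -90, 26], "hand": 93},
  {"delta_rot": [0, 0, 0], "travel": [165, -90, 26], "hand": 93},
  {"delta_rot": [0, 0, 0], "travel": [165, -90, 26], "hand": 93},
  {"delta_rot": [0, 0, 0], "travel": [165, -90, 26], "hand": 93},
])

```text
t: 1.6
eef_pos: [597.4, -180.3, 160.4]
tcp_rot: [[0.989, 0.149, -0.001], [0.149, -0.989, 0.0], [-0.001, -0.0, -1.0]]
ft_force: [0.2, 0.8, 0.5]
grip_width: 92.9
```

```bash
python3 -c "
from h import *
go((599.2,-178.3,60))"
```

```text
t 1.6 pos [ 597.4 -180.3  160.4] travel [  2.1  -1.7 100.4] yaw y -81.41 w 92.9 F [0.2 0.8 0.5]
```

Call:
arm_command([
  {"delta_rot": [0, 0, 0], "travel": [2, -1.5, 30], "hand": 93},
  {"delta_rot": [0, 0, 0], "travel": [2, -1.5, 60], "hand": 93},
  {"delta_rot": [0, 0, 0], "travel": [2, -1.5, 85], "hand": 93},
  {"delta_rot": [0, 0, 0], "travel": [2, -1.5, 100], "hand": 93},
  {"delta_rot": [0, 0, 0], "travel": [2, -1.5, 100], "hand": 93},
  {"delta_rot": [0, 0, 0], "travel": [2, -1.5, 100], "hand": 93},
])

```text
t: 2.2
eef_pos: [600.2, -178.5, 61.5]
tcp_rot: [[0.989, 0.149, 0.001], [0.149, -0.989, -0.0], [0.001, 0.001, -1.0]]
ft_force: [-0.4, 0.1, 0.3]
grip_width: 92.8
```

Call:
arm_command([
  {"delta_rot": [0, 0, 0], "travel": [0, 0, 0], "hand": 20},
  {"delta_rot": [0, 0, 0], "travel": [0, 0, 0], "hand": 20},
  {"delta_rot": [0, 0, 0], "travel": [0, 0, 0], "hand": 20},
  {"delta_rot": [0, 0, 0], "travel": [0, 0, 0], "hand": 20},
  {"delta_rot": [0, 0, 0], "travel": [0, 0, 0], "hand": 20},
  {"delta_rot": [0, 0, 0], "travel": [0, 0, 0], "hand": 20},
  {"delta_rot": [0, 0, 0], "travel": [0, 0, 0], "hand": 20},
  {"delta_rot": [0, 0, 0], "travel": [0, 0, 0], "hand": 20},
], newtons=25)

```text
t: 3.0
eef_pos: [599.9, -177.8, 60.5]
tcp_rot: [[0.989, 0.15, -0.0], [0.15, -0.989, 0.0], [-0.0, -0.0, -1.0]]
ft_force: [-1.8, 0.0, 0.1]
grip_width: 33.6
```

```bash
python3 -c "
from h import *
go((599.2,-178.3,60))
t=imaging.snapshot('top');s=imaging.snapshot('side')
cv2.imwrite('pics/g1.png',np.hstack([cv2.resize(s[100:230,160:350],None,fx=2,fy=2),cv2.resize(t[110:240,200:390],None,fx=2,fy=2)]))"
```

```text
t 3.0 pos [ 599.9 -177.8   60.5] travel [-0.8  0.3  0.5] yaw y -81.37 w 33.6 F [-1.8  0.   0.1]
```

View pics/g1.png

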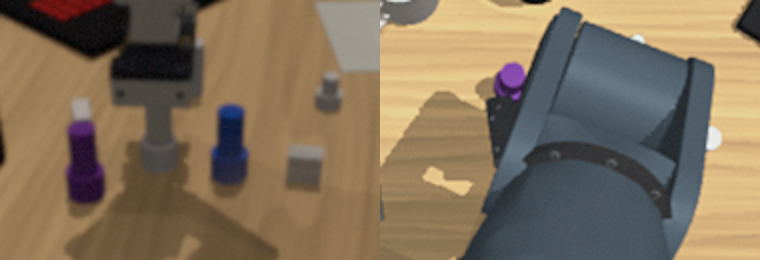

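The picture shows the fingers around the neck of the grey shaft (side crop about (158,120)) and not yet closed (33.6 mm). I'll close them fully, then lift.

Call:
arm_command([
  {"delta_rot": [0, 0, 0], "travel": [0, 0, 0], "hand": 20},
  {"delta_rot": [0, 0, 0], "travel": [0, 0, 0], "hand": 20},
  {"delta_rot": [0, 0, 0], "travel": [0, 0, 0], "hand": 20},
  {"delta_rot": [0, 0, 0], "travel": [0, 0, 0], "hand": 20},
], newtons=25)

```text
t: 3.5
eef_pos: [599.9, -177.9, 60.5]
tcp_rot: [[0.989, 0.15, 0.0], [0.15, -0.989, 0.0], [0.0, -0.0, -1.0]]
ft_force: [0.9, -0.6, -0.4]
grip_width: 27.2
```

Call:
arm_command([
  {"delta_rot": [0, 0, 0], "travel": [0, 0, -10], "hand": 20},
  {"delta_rot": [0, 0, 0], "travel": [0, 0, -30], "hand": 20},
  {"delta_rot": [0, 0, 0], "travel": [0, 0, -60], "hand": 20},
  {"delta_rot": [0, 0, 0], "travel": [0, 0, -90], "hand": 20},
  {"delta_rot": [0, 0, 0], "travel": [0, 0, -110], "hand": 20},
  {"delta_rot": [0, 0, 0], "travel": [0, 0, -110], "hand": 20},
])

```text
t: 4.1
eef_pos: [601.1, -178.3, 173.9]
tcp_rot: [[0.989, 0.15, 0.005], [0.15, -0.989, -0.002], [0.005, 0.003, -1.0]]
ft_force: [0.7, -0.3, -3.1]
grip_width: 26.9
```

```bash
python3 -c "
from h import *
go((533.4,128.5,170))"
```

```text
t 4.1 pos [ 601.1 -178.3  173.9] travel [ -21.  -313.5    3. ] yaw y -81.37 w 26.9 F [ 0.7 -0.3 -3.1]
```

Call:
arm_command([
  {"delta_rot": [0, 0, 0], "travel": [-1, -20, 0], "hand": 20},
  {"delta_rot": [0, 0, 0], "travel": [-4, -65, 0], "hand": 20},
  {"delta_rot": [0, 0, 0], "travel": [-7, -112, 0], "hand": 20},
  {"delta_rot": [0, 0, 0], "travel": [-10, -160, 0], "hand": 20},
  {"delta_rot": [0, 0, 0], "travel": [-13, -208, 0], "hand": 20},
  {"delta_rot": [0, 0, 0], "travel": [-16, -255, 0], "hand": 20},
  {"delta_rot": [0, 0, 0], "travel": [-19, -293, 0], "hand": 20},
  {"delta_rot": [0, 0, 0], "travel": [-20, -313, 0], "hand": 20},
])

```text
t: 4.9
eef_pos: [530.8, 131.8, 169.1]
tcp_rot: [[0.988, 0.152, -0.003], [0.152, -0.988, 0.0], [-0.003, -0.001, -1.0]]
ft_force: [0.5, -0.6, -2.4]
grip_width: 27.1
```

Call:
arm_command([
  {"delta_rot": [0, 0, 0], "travel": [0, 0, 20], "hand": 20},
  {"delta_rot": [0, 0, 0], "travel": [0, 0, 45], "hand": 20},
  {"delta_rot": [0, 0, 0], "travel": [0, 0, 65], "hand": 20},
  {"delta_rot": [0, 0, 0], "travel": [0, 0, 75], "hand": 20},
  {"delta_rot": [0, 0, 0], "travel": [0, 0, 75], "hand": 20},
  {"delta_rot": [0, 0, 0], "travel": [0, 0, 75], "hand": 20},
  {"delta_rot": [0, 0, 0], "travel": [0, 0, 75], "hand": 20},
])

```text
t: 5.6
eef_pos: [533.6, 128.8, 96.3]
tcp_rot: [[0.989, 0.15, 0.001], [0.15, -0.989, 0.0], [0.001, -0.0, -1.0]]
ft_force: [0.3, 0.6, -2.0]
grip_width: 26.7
```

```bash
python3 -c "
from h import *
go((533.4,128.5,70.5))
t=imaging.snapshot('top');s=imaging.snapshot('side')
cv2.imwrite('pics/g2.png',np.hstack([cv2.resize(s[200:384,150:340],None,fx=2,fy=2),cv2.resize(t[150:334,50:240],None,fx=2,fy=2)]))"
```

```text
t 5.6 pos [533.6 128.8  96.3] travel [-0.3  0.2 25.8] yaw y -81.38 w 26.7 F [ 0.3  0.6 -2. ]
```

View pics/g2.png

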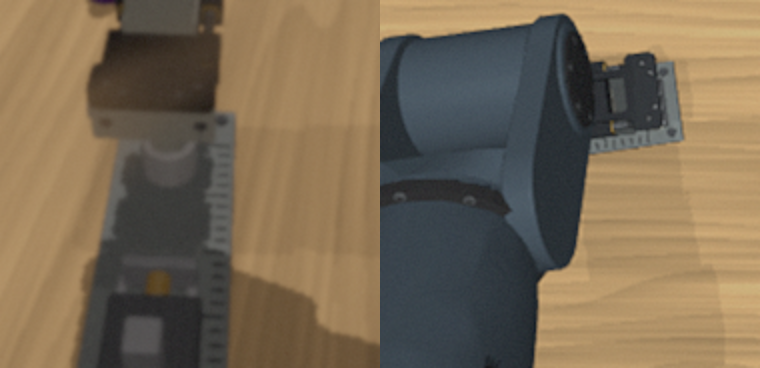

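Call:
arm_command([
  {"delta_rot": [0, 0, 0], "travel": [0, 0, 10], "hand": 20},
  {"delta_rot": [0, 0, 0], "travel": [0, 0, 18], "hand": 20},
  {"delta_rot": [0, 0, 0], "travel": [0, 0, 23], "hand": 20},
  {"delta_rot": [0, 0, 0], "travel": [0, 0, 25], "hand": 20},
  {"delta_rot": [0, 0, 0], "travel": [0, 0, 25], "hand": 20},
  {"delta_rot": [0, 0, 0], "travel": [0, 0, 25], "hand": 20},
  {"delta_rot": [0, 0, 0], "travel": [0, 0, 25], "hand": 20},
])

```text
t: 6.4
eef_pos: [533.1, 128.6, 70.5]
tcp_rot: [[0.989, 0.15, -0.0], [0.15, -0.989, -0.0], [-0.0, -0.0, -1.0]]
ft_force: [-1.3, -0.1, 1.1]
grip_width: 26.9
```

Call:
arm_command([
  {"delta_rot": [0, 0, 0], "travel": [0, 0, 0.3], "hand": 30},
  {"delta_rot": [0, 0, 0], "travel": [0, 0, 0], "hand": 36},
  {"delta_rot": [0, 0, 0], "travel": [0, 0, 0], "hand": 50},
  {"delta_rot": [0, 0, 0], "travel": [0, 0, 0], "hand": 60},
  {"delta_rot": [0, 0, 0], "travel": [0, 0, 0], "hand": 60},
  {"delta_rot": [0, 0, 0], "travel": [0, 0, 0], "hand": 60},
  {"delta_rot": [0, 0, 0], "travel": [0, 0, 0], "hand": 60},
])

```text
t: 7.1
eef_pos: [533.2, 128.6, 70.5]
tcp_rot: [[0.989, 0.15, 0.0], [0.15, -0.989, 0.0], [0.0, -0.0, -1.0]]
ft_force: [0.5, -0.3, -0.5]
grip_width: 60.1
```

Call:
arm_command([
  {"delta_rot": [0, 0, 0], "travel": [0, 0, -15], "hand": 60},
  {"delta_rot": [0, 0, 0], "travel": [0, 0, -40], "hand": 60},
  {"delta_rot": [0, 0, 0], "travel": [0, 0, -70], "hand": 60},
  {"delta_rot": [0, 0, 0], "travel": [0, 0, -95], "hand": 60},
  {"delta_rot": [0, 0, 0], "travel": [0, 0, -100], "hand": 60},
  {"delta_rot": [0, 0, 0], "travel": [0, 0, -100], "hand": 60},
])

```text
t: 7.7
eef_pos: [533.4, 128.6, 170.7]
tcp_rot: [[0.989, 0.15, 0.001], [0.15, -0.989, 0.0], [0.001, 0.0, -1.0]]
ft_force: [0.5, -0.5, -0.2]
grip_width: 60.1
```

```bash
python3 -c "
from h import *
go((509,290,170))
t=imaging.snapshot('top');s=imaging.snapshot('side')
cv2.imwrite('pics/g3.png',cv2.resize(s[184:384,150:340],None,fx=3,fy=3,interpolation=cv2.INTER_CUBIC))"
```

```text
t 7.7 pos [533.4 128.6 170.7] travel [ 1.000e-01 -1.632e+02  7.000e-01] yaw y -81.37 w 60.1 F [ 0.5 -0.5 -0.2]
```

View pics/g3.png

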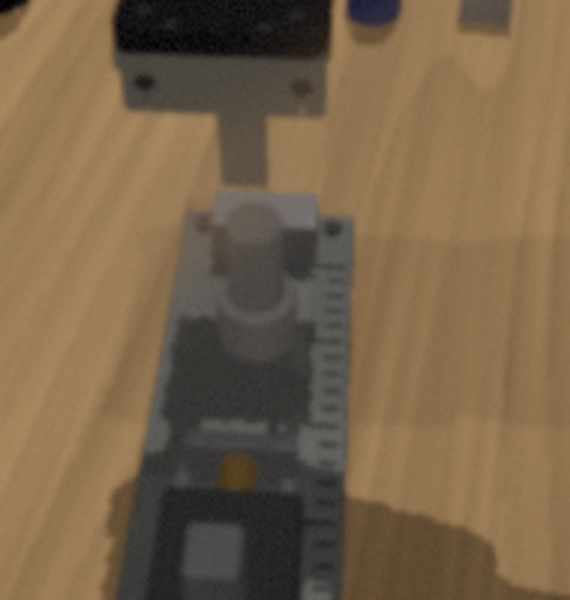

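The shaft is standing on the plate in front of the jaw (crop (257,290)), upright and clear of the tip at (240,435). Next is the post at crop (213,552).

Call:
arm_command([
  {"delta_rot": [0, 0, 0], "travel": [0, -30, 0], "hand": 80},
  {"delta_rot": [0, 0, 0], "travel": [0, -75, 0], "hand": 80},
  {"delta_rot": [0, 0, 0], "travel": [0, -120, 0], "hand": 80},
  {"delta_rot": [0, 0, 0], "travel": [0, -150, 0], "hand": 80},
  {"delta_rot": [0, 0, 0], "travel": [0, -163, 0], "hand": 80},
  {"delta_rot": [0, 0, 0], "travel": [0, -163, 0], "hand": 80},
  {"delta_rot": [0, 0, 0], "travel": [0, -163, 0], "hand": 80},
])

```text
t: 8.5
eef_pos: [508.7, 288.8, 169.7]
tcp_rot: [[0.989, 0.15, -0.001], [0.15, -0.989, -0.001], [-0.001, 0.001, -1.0]]
ft_force: [-0.3, -0.4, 0.2]
grip_width: 80.1
```

Call:
arm_command([
  {"delta_rot": [0, 0, 0], "travel": [0, 0, 30], "hand": 80},
  {"delta_rot": [0, 0, 0], "travel": [0, 0, 60], "hand": 80},
  {"delta_rot": [0, 0, 0], "travel": [0, 0, 85], "hand": 80},
  {"delta_rot": [0, 0, 0], "travel": [0, 0, 92], "hand": 80},
  {"delta_rot": [0, 0, 0], "travel": [0, 0, 92], "hand": 80},
  {"delta_rot": [0, 0, 0], "travel": [0, 0, 92], "hand": 80},
])

```text
t: 9.1
eef_pos: [509.6, 289.5, 79.6]
tcp_rot: [[0.989, 0.149, 0.001], [0.149, -0.989, 0.001], [0.001, -0.0, -1.0]]
ft_force: [-0.1, -0.3, 0.6]
grip_width: 80.0
```

Call:
arm_command([
  {"delta_rot": [0, 0, 0], "travel": [0, 0, 0], "hand": 15},
  {"delta_rot": [0, 0, 0], "travel": [0, 0, 0], "hand": 15},
  {"delta_rot": [0, 0, 0], "travel": [0, 0, 0], "hand": 15},
  {"delta_rot": [0, 0, 0], "travel": [0, 0, 0], "hand": 15},
  {"delta_rot": [0, 0, 0], "travel": [0, 0, 0], "hand": 15},
  {"delta_rot": [0, 0, 0], "travel": [0, 0, 0], "hand": 15},
  {"delta_rot": [0, 0, 0], "travel": [0, 0, 0], "hand": 15},
  {"delta_rot": [0, 0, 0], "travel": [0, 0, 0], "hand": 15},
], newtons=20)

```text
t: 9.9
eef_pos: [508.7, 290.0, 78.5]
tcp_rot: [[0.989, 0.15, -0.0], [0.15, -0.989, 0.0], [0.0, -0.0, -1.0]]
ft_force: [0.5, -0.0, 0.7]
grip_width: 22.3
```

Call:
arm_command([
  {"delta_rot": [0, 0, 0], "travel": [0, 0, 0], "hand": 15},
  {"delta_rot": [0, 0, 0], "travel": [0, 0, 0], "hand": 15},
  {"delta_rot": [0, 0, 0], "travel": [0, 0, 0], "hand": 15},
])

```text
t: 10.2
eef_pos: [508.7, 289.9, 78.5]
tcp_rot: [[0.989, 0.15, -0.0], [0.15, -0.989, 0.0], [-0.0, -0.0, -1.0]]
ft_force: [-1.1, 2.4, -1.8]
grip_width: 21.5
```

```bash
python3 -c "
from h import *
yh=np.array([-.150,.989]);p=readout.read_state()['eef_pos'][:2];print('post dist from jaw',(p-[540.2,84])@yh)
go((540.2-.150*115,84+.989*115,79))
"
```

```text
post dist from jaw 208.3801033556371
t 10.2 pos [508.7 289.9  78.5] travel [ 0.2 93.3 -0.6] yaw y -81.37 w 21.5 F [-1.1  2.4 -1.8]
```

Call:
arm_command([
  {"delta_rot": [0, 0, 0], "travel": [0, 5, 0], "hand": 15},
  {"delta_rot": [0, 0, 0], "travel": [0, 13, 0], "hand": 15},
  {"delta_rot": [0, 0, 0], "travel": [0, 22, 0], "hand": 15},
  {"delta_rot": [0, 0, 0], "travel": [0, 31, 0], "hand": 15},
  {"delta_rot": [0, 0, 0], "travel": [0, 39, 0], "hand": 15},
  {"delta_rot": [0, 0, 0], "travel": [0, 45, 0], "hand": 15},
  {"delta_rot": [0, 0, 0], "travel": [0, 50, 0], "hand": 15},
  {"delta_rot": [0, 0, 0], "travel": [0, 53, 0], "hand": 15},
])

```text
t: 11.0
eef_pos: [516.8, 237.6, 78.5]
tcp_rot: [[0.989, 0.15, 0.0], [0.15, -0.989, 0.001], [0.001, -0.001, -1.0]]
ft_force: [0.2, 8.2, -2.6]
grip_width: 22.1
```

Call:
arm_command([
  {"delta_rot": [0, 0, 0], "travel": [0, 3, 0], "hand": 15},
  {"delta_rot": [0, 0, 0], "travel": [0, 6, 0], "hand": 15},
  {"delta_rot": [0, 0, 0], "travel": [0, 9, 0], "hand": 15},
  {"delta_rot": [0, 0, 0], "travel": [0, 12, 0], "hand": 15},
  {"delta_rot": [0, 0, 0], "travel": [0, 15, 0], "hand": 15},
  {"delta_rot": [0, 0, 0], "travel": [0, 18, 0], "hand": 15},
  {"delta_rot": [0, 0, 0], "travel": [0, 21, 0], "hand": 15},
  {"delta_rot": [0, 0, 0], "travel": [0, 24, 0], "hand": 15},
])

```text
t: 11.8
eef_pos: [520.4, 214.3, 78.5]
tcp_rot: [[0.989, 0.15, 0.001], [0.15, -0.989, 0.001], [0.001, -0.001, -1.0]]
ft_force: [0.8, 8.8, -3.5]
grip_width: 22.1
```

```bash
python3 -c "
from h import *
yh=np.array([-.150,.989]);p=readout.read_state()['eef_pos'][:2];print('post dist from jaw',(p-[540.2,84])@yh)
go((540.2-.150*115,84+.989*115,78.5))
s=imaging.snapshot('side')
cv2.imwrite('pics/g4.png',cv2.resize(s[184:384,150:340],None,fx=3,fy=3,interpolation=cv2.INTER_CUBIC))"
```

```text
post dist from jaw 131.81161331781016
t 11.8 pos [520.4 214.3  78.5] travel [ 0.  16.7 -0. ] yaw y -81.38 w 22.1 F [ 0.8  8.8 -3.5]
```

View pics/g4.png

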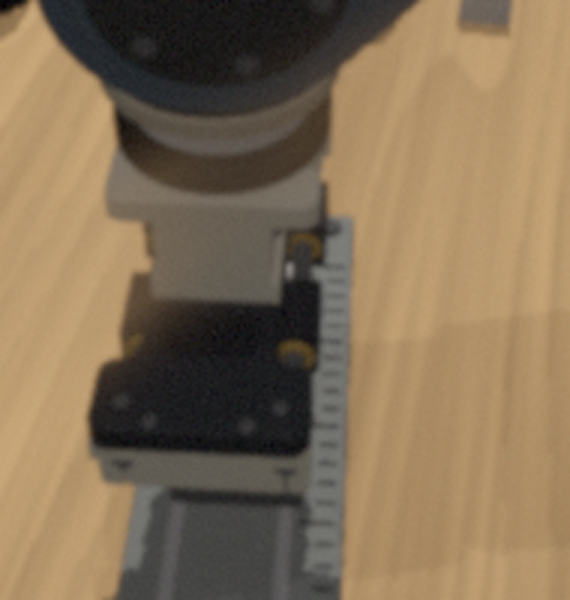

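Call:
arm_command([
  {"delta_rot": [0, 0, 0], "travel": [0, 2, 0], "hand": 15},
  {"delta_rot": [0, 0, 0], "travel": [0, 4, 0], "hand": 15},
  {"delta_rot": [0, 0, 0], "travel": [0, 6, 0], "hand": 15},
])

```text
t: 12.15
eef_pos: [521.4, 208.4, 78.5]
tcp_rot: [[0.989, 0.15, 0.001], [0.15, -0.989, 0.001], [0.001, -0.001, -1.0]]
ft_force: [0.8, 8.4, -3.6]
grip_width: 22.0
```

Call:
arm_command([
  {"delta_rot": [0, 0, 0], "travel": [0, 2, 0], "hand": 15},
  {"delta_rot": [0, 0, 0], "travel": [0, 4, 0], "hand": 15},
])

```text
t: 12.35
eef_pos: [522.0, 204.5, 78.5]
tcp_rot: [[0.989, 0.15, 0.001], [0.15, -0.989, 0.001], [0.001, -0.001, -1.0]]
ft_force: [1.5, 8.8, -4.1]
grip_width: 22.1
```

Call:
arm_command([
  {"delta_rot": [0, 0, 0], "travel": [0, 2, 0], "hand": 15},
  {"delta_rot": [0, 0, 0], "travel": [0, 4, 0], "hand": 15},
])

```text
t: 12.55
eef_pos: [522.6, 200.6, 78.5]
tcp_rot: [[0.989, 0.15, 0.001], [0.15, -0.989, 0.001], [0.001, -0.001, -1.0]]
ft_force: [1.6, 9.9, -3.9]
grip_width: 21.8
```

Call:
arm_command([
  {"delta_rot": [0, 0, 0], "travel": [0, 2, 0], "hand": 15},
  {"delta_rot": [0, 0, 0], "travel": [0, 2, 0], "hand": 15},
  {"delta_rot": [0, 0, 0], "travel": [0, 2, 0], "hand": 15},
])

```text
t: 12.85
eef_pos: [522.9, 198.4, 78.5]
tcp_rot: [[0.989, 0.15, 0.001], [0.15, -0.989, 0.001], [0.001, -0.001, -1.0]]
ft_force: [0.9, 7.1, -2.6]
grip_width: 21.7
```

```bash
python3 -c "
from h import *
yh=np.array([-.150,.989]);p=readout.read_state()['eef_pos'][:2];print('post dist from jaw',(p-[540.2,84])@yh)
go((540.2-.150*115,84+.989*115,78.5))"
```

```text
post dist from jaw 115.77482923554203
t 12.85 pos [522.9 198.4  78.5] travel [-0.   0.7 -0. ] yaw y -81.38 w 21.7 F [ 0.9  7.1 -2.6]
```

Call:
arm_command([
  {"delta_rot": [0, 0, 0], "travel": [0, 0, 0], "hand": 28},
  {"delta_rot": [0, 0, 0], "travel": [0, 0, 0], "hand": 45},
  {"delta_rot": [0, 0, 0], "travel": [0, 0, 0], "hand": 55},
  {"delta_rot": [0, 0, 0], "travel": [0, 0, 0], "hand": 55},
  {"delta_rot": [0, 0, 0], "travel": [0, 0, 0], "hand": 55},
  {"delta_rot": [0, 0, 0], "travel": [0, 0, 0], "hand": 55},
])

```text
t: 13.45
eef_pos: [522.7, 197.7, 78.5]
tcp_rot: [[0.989, 0.15, -0.0], [0.15, -0.989, -0.0], [-0.0, 0.0, -1.0]]
ft_force: [-0.5, -0.1, 0.3]
grip_width: 54.7
```

Call:
arm_command([
  {"delta_rot": [0, 0, 0], "travel": [0, 0, -20], "hand": 55},
  {"delta_rot": [0, 0, 0], "travel": [0, 0, -60], "hand": 55},
  {"delta_rot": [0, 0, 0], "travel": [0, 0, -100], "hand": 55},
  {"delta_rot": [0, 0, 0], "travel": [-50, 0, -120], "hand": 55},
  {"delta_rot": [0, 0, 0], "travel": [-90, 50, -120], "hand": 55},
  {"delta_rot": [0, 0, 0], "travel": [-120, 90, -120], "hand": 55},
  {"delta_rot": [0, 0, 0], "travel": [-150, 130, -120], "hand": 55},
  {"delta_rot": [0, 0, 0], "travel": [-170, 170, -120], "hand": 55},
])

```text
t: 14.25
eef_pos: [382.4, 13.3, 198.7]
tcp_rot: [[0.989, 0.151, 0.0], [0.151, -0.989, -0.0], [0.0, 0.0, -1.0]]
ft_force: [0.7, -0.2, -0.3]
grip_width: 54.8
```

Call:
arm_command([
  {"delta_rot": [0, 0, 0], "travel": [-20, 45, 0], "hand": 55},
  {"delta_rot": [0, 0, 0], "travel": [-40, 90, 0], "hand": 55},
  {"delta_rot": [0, 0, 0], "travel": [-50, 120, 0], "hand": 55},
  {"delta_rot": [0, 0, 0], "travel": [-50, 120, 0], "hand": 55},
])

```text
t: 14.65
eef_pos: [352.0, -114.5, 198.8]
tcp_rot: [[0.989, 0.146, 0.001], [0.146, -0.989, -0.001], [0.001, 0.001, -1.0]]
ft_force: [-0.2, 0.1, 0.3]
grip_width: 55.1
```

```bash
python3 -c "
from h import *
go((509,290,170))
t=imaging.snapshot('top');s=imaging.snapshot('side');cv2.imwrite('pics/t5full.png',t);cv2.imwrite('pics/s5full.png',s)
cv2.imwrite('pics/g5.png',np.hstack([cv2.resize(s[214:384,170:290],None,fx=3,fy=3,interpolation=cv2.INTER_CUBIC),cv2.resize(t[165:250,60:205],None,fx=3,fy=6,interpolation=cv2.INTER_CUBIC)[:, :, :]]))"
```

```text
t 14.65 pos [ 352.  -114.5  198.8] travel [ 214.3 -377.4   28.6] yaw y -81.61 w 55.1 F [-0.2  0.1  0.3]
```

View pics/g5.png

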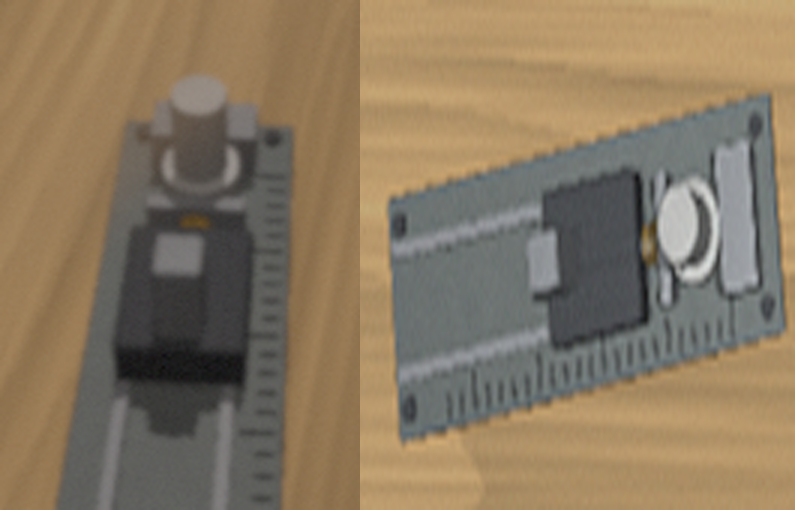

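Run:
```python
from h import *
yh=np.array([-.150,.989]);xh=np.array([.989,.150])
G=lambda x,y:(60+(x-360)/3,165+y/6)
def f(l,n,p,z):
    q=ray(n,p,z)[:2]-[540.2,84]; print(l,"along",(q@yh).round(1),"across",(q@xh).round(1))
f("neck top","top",G(679,224),90)
for p in((716,147),(726,293)): f("jaw edge","top",G(*p),40)
for p in((637,170),(648,320)): f("carr front","top",G(*p),42)
f("tip front L","top",G(665,173),38);f("tip front R","top",G(674,302),38)
f("post top","top",G(543,262),90)
S=lambda x,y:(170+x/3,214+y/3)
f("neck top","side",S(199,96),90);f("post","side",S(178,254),90)
for p in((152,137),(255,137)):f("jaw edge","side",S(*p),40)
for p in((148,208),(243,208)):f("tip face back","side",S(*p),38)
f("carr front","side",S(192,229),42)
```

```text
neck top along 17.6 across -1.2
jaw edge along -2.5 across 28.0
jaw edge along -3.1 across -27.9
carr front along 57.0 across 27.3
carr front along 55.5 across -29.9
tip front L along 37.3 across 23.7
tip front R along 36.4 across -25.7
post top along 114.0 across -1.3
neck top along 21.8 across -1.1
post along 117.5 across -0.4
jaw edge along 3.2 across 26.6
jaw edge along 0.2 across -27.8
tip face back along 49.3 across 23.2
tip face back along 46.8 across -24.1
carr front along 64.6 across -0.3
```

Run:
```python
from h import *
from scipy.ndimage import map_coordinates as mc, gaussian_filter1d as g1
from scipy.signal import find_peaks
yh=np.array([-.150,.989]);xh=np.array([.989,.150])
y=np.arange(-40,150,.25)
def prof(im,z,band,ys):
    g=cv2.cvtColor(im,cv2.COLOR_BGR2GRAY).astype(float); P=[]
    for x in band:
        uv=np.array([proj("top",[*(np.array([540.2,84])+x*xh+yy*yh),z]) for yy in ys]); P.append(mc(g,[uv[:,1],uv[:,0]],order=3))
    d=np.gradient(g1(np.mean(P,0),4),.25); k,_=find_peaks(abs(d),height=2)
    return [(float(ys[i]),round(float(d[i]),1)) for i in k]
a=cv2.imread("pics/top0.png");b=cv2.imread("pics/t5full.png")
for nm,band in(("L",range(17,23)),("R",range(-23,-16))):
    print(nm,"before",prof(a,40,band,np.arange(-40,170,.25)));print(nm,"after",prof(b,40,band,np.arange(-40,80,.25)))
```

```text
Traceback (most recent call last):
  File "h.py", line 7, in proj
    m=imaging.camera_model(n);V=np.array(m["view"]);q=np.array(m["mtx"])@(V[:3,:3]@np.asarray(p,float)+V[:3,3]); return q[:2]/q[2]
ValueError: time passes only in moves, steps and waits
```

Run:
```python
from h import *
from scipy.ndimage import map_coordinates as mc, gaussian_filter1d as g1
from scipy.signal import find_peaks
M=imaging.camera_model("top");V=np.array(M["view"]);K=np.array(M["mtx"])
yh=np.array([-.150,.989,0]);xh=np.array([.989,.150,0])
def prof(im,z,band,ys):
    g=cv2.cvtColor(im,cv2.COLOR_BGR2GRAY).astype(float); P=[]
    for x in band:
        p=np.array([540.2,84,z])+x*xh+ys[:,None]*yh; q=(p@V[:3,:3].T+V[:3,3])@K.T
        P.append(mc(g,[q[:,1]/q[:,2],q[:,0]/q[:,2]],order=3))
    d=np.gradient(g1(np.mean(P,0),4),.25); k,_=find_peaks(abs(d),height=2)
    return [(float(ys[i]),round(float(d[i]),1)) for i in k]
a=cv2.imread("pics/top0.png");b=cv2.imread("pics/t5full.png")
for nm,band in(("L",range(17,23)),("R",range(-23,-16))):
    print(nm,"before",prof(a,40,band,np.arange(-40,170,.25)));print(nm,"after",prof(b,40,band,np.arange(-40,80,.25)))
```

```text
L before [(-30.0, -13.4), (-25.75, 24.9), (-4.0, 3.5), (0.5, -24.2), (4.5, 14.0), (114.75, -10.3), (122.75, 18.2), (131.5, -6.8), (139.0, 3.7), (145.75, -18.8), (154.75, 9.1)]
L after [(-30.25, -14.3), (-25.75, 25.7), (-20.5, -2.1), (-4.0, 4.4), (0.5, -25.5), (4.5, 13.5), (11.5, 6.1), (19.0, -2.8), (34.5, -11.4), (38.5, 15.9), (46.0, -23.3), (49.75, 16.3), (55.25, -23.0), (60.75, 10.7)]
R before [(-30.5, -13.0), (-26.0, 21.4), (0.25, -19.9), (4.5, 12.9), (114.75, -9.7), (122.25, 22.9), (127.5, -5.4), (145.75, -21.5), (154.25, 8.9)]
R after [(-30.5, -14.4), (-26.0, 22.9), (0.25, -19.6), (5.0, 8.8), (13.0, 5.0), (25.5, -4.7), (32.0, -11.9), (38.25, 29.6), (46.0, -21.9), (49.75, 14.0), (55.25, -24.5), (60.25, 9.9)]
```

The edges show the foot touching both jaw and tip. The tip is pushed in by somewhere between 6 and 10 mm, most likely about 8. I'll nudge it about 2 mm further to be surely near half-way.

Call:
arm_command([
  {"delta_rot": [0, 0, 0], "travel": [20, -40, 0], "hand": 55},
  {"delta_rot": [0, 0, 0], "travel": [50, -80, 0], "hand": 55},
  {"delta_rot": [0, 0, 0], "travel": [80, -120, 0], "hand": 55},
  {"delta_rot": [0, 0, 0], "travel": [110, -160, 0], "hand": 55},
  {"delta_rot": [0, 0, 0], "travel": [140, -200, 0], "hand": 55},
  {"delta_rot": [0, 0, 0], "travel": [170, -240, 0], "hand": 55},
  {"delta_rot": [0, 0, 0], "travel": [200, -275, 0], "hand": 55},
  {"delta_rot": [0, 0, 0], "travel": [220, -290, 0], "hand": 55},
])

```text
t: 15.55
eef_pos: [526.5, 212.8, 198.2]
tcp_rot: [[0.988, 0.154, -0.0], [0.154, -0.988, 0.0], [0.0, -0.0, -1.0]]
ft_force: [-0.6, -1.1, 0.6]
grip_width: 54.8
```

Call:
arm_command([
  {"delta_rot": [0, 0, 0], "travel": [0, 0, 0], "hand": 55},
  {"delta_rot": [0, 0, 0], "travel": [0, 0, 0], "hand": 55},
  {"delta_rot": [0, 0, 0], "travel": [0, 0, 0], "hand": 55},
])

```text
t: 15.85
eef_pos: [525.6, 207.9, 198.4]
tcp_rot: [[0.989, 0.15, -0.001], [0.15, -0.989, -0.0], [-0.001, 0.0, -1.0]]
ft_force: [0.4, 0.2, -0.5]
grip_width: 55.0
```

```bash
python3 -c "
from h import *
go((522.7,198.5,79))"
```

```text
t 15.85 pos [525.6 207.9 198.4] travel [ -4.2   8.9 119.4] yaw y -81.35 w 55.0 F [ 0.4  0.2 -0.5]
```

Call:
arm_command([
  {"delta_rot": [0, 0, 0], "travel": [-4.2, 9, 0], "hand": 60},
  {"delta_rot": [0, 0, 0], "travel": [-4.2, 9, 20], "hand": 60},
  {"delta_rot": [0, 0, 0], "travel": [-4.2, 9, 50], "hand": 60},
  {"delta_rot": [0, 0, 0], "travel": [-4.2, 9, 80], "hand": 60},
  {"delta_rot": [0, 0, 0], "travel": [-4.2, 9, 105], "hand": 60},
  {"delta_rot": [0, 0, 0], "travel": [-4.2, 9, 120], "hand": 60},
  {"delta_rot": [0, 0, 0], "travel": [-4.2, 9, 120], "hand": 60},
  {"delta_rot": [0, 0, 0], "travel": [-4.2, 9, 120], "hand": 60},
])

```text
t: 16.65
eef_pos: [524.1, 198.1, 79.4]
tcp_rot: [[0.989, 0.15, 0.001], [0.15, -0.989, 0.0], [0.001, -0.0, -1.0]]
ft_force: [-0.3, -0.2, -0.2]
grip_width: 59.8
```

Call:
arm_command([
  {"delta_rot": [0, 0, 0], "travel": [0, 0, 0], "hand": 15},
  {"delta_rot": [0, 0, 0], "travel": [0, 0, 0], "hand": 15},
  {"delta_rot": [0, 0, 0], "travel": [0, 0, 0], "hand": 15},
  {"delta_rot": [0, 0, 0], "travel": [0, 0, 0], "hand": 15},
  {"delta_rot": [0, 0, 0], "travel": [0, 0, 0], "hand": 15},
  {"delta_rot": [0, 0, 0], "travel": [0, 0, 0], "hand": 15},
  {"delta_rot": [0, 0, 0], "travel": [0, 0, 0], "hand": 15},
  {"delta_rot": [0, 0, 0], "travel": [0, 0, 0], "hand": 15},
], newtons=20)

```text
t: 17.45
eef_pos: [523.8, 198.5, 78.6]
tcp_rot: [[0.989, 0.15, 0.0], [0.15, -0.989, 0.0], [0.0, -0.0, -1.0]]
ft_force: [-0.5, 0.8, 2.7]
grip_width: 21.6
```

```bash
python3 -c "
from h import *
yh=np.array([-.150,.989]);p=readout.read_state()['eef_pos'][:2];print('post dist from jaw',(p-[540.2,84])@yh)
go((522.7,198.5,79))"
```

```text
post dist from jaw 115.71163171073428
t 17.45 pos [523.8 198.5  78.6] travel [-1.1 -0.2 -0.4] yaw y -81.37 w 21.6 F [-0.5  0.8  2.7]
```

Call:
arm_command([
  {"delta_rot": [0, 0, 0], "travel": [0, 1, 0], "hand": 15},
  {"delta_rot": [0, 0, 0], "travel": [0, 2, 0], "hand": 15},
  {"delta_rot": [0, 0, 0], "travel": [0, 3, 0], "hand": 15},
  {"delta_rot": [0, 0, 0], "travel": [0, 3, 0], "hand": 15},
  {"delta_rot": [0, 0, 0], "travel": [0, 3, 0], "hand": 15},
])

```text
t: 17.95
eef_pos: [524.1, 196.4, 78.6]
tcp_rot: [[0.989, 0.15, 0.0], [0.15, -0.989, 0.001], [0.0, -0.001, -1.0]]
ft_force: [-1.8, 8.0, 1.4]
grip_width: 21.5
```

Call:
arm_command([
  {"delta_rot": [0, 0, 0], "travel": [0, 0, 0], "hand": 28},
  {"delta_rot": [0, 0, 0], "travel": [0, 0, 0], "hand": 45},
  {"delta_rot": [0, 0, 0], "travel": [0, 0, 0], "hand": 55},
  {"delta_rot": [0, 0, 0], "travel": [0, 0, 0], "hand": 55},
  {"delta_rot": [0, 0, 0], "travel": [0, 0, 0], "hand": 55},
  {"delta_rot": [0, 0, 0], "travel": [0, 0, 0], "hand": 55},
])

```text
t: 18.55
eef_pos: [524.2, 195.3, 78.5]
tcp_rot: [[0.989, 0.15, -0.0], [0.15, -0.989, -0.0], [-0.0, 0.0, -1.0]]
ft_force: [-0.2, 0.1, 1.0]
grip_width: 54.7
```

Call:
arm_command([
  {"delta_rot": [0, 0, 0], "travel": [0, 0, -20], "hand": 55},
  {"delta_rot": [0, 0, 0], "travel": [0, 0, -60], "hand": 55},
  {"delta_rot": [0, 0, 0], "travel": [0, 0, -100], "hand": 55},
  {"delta_rot": [0, 0, 0], "travel": [-50, 0, -120], "hand": 55},
  {"delta_rot": [0, 0, 0], "travel": [-90, 50, -120], "hand": 55},
  {"delta_rot": [0, 0, 0], "travel": [-120, 90, -120], "hand": 55},
  {"delta_rot": [0, 0, 0], "travel": [-150, 130, -120], "hand": 55},
  {"delta_rot": [0, 0, 0], "travel": [-170, 170, -120], "hand": 55},
])

```text
t: 19.35
eef_pos: [383.9, 11.0, 198.6]
tcp_rot: [[0.989, 0.151, 0.0], [0.151, -0.989, -0.0], [0.0, 0.0, -1.0]]
ft_force: [1.1, -1.0, -0.6]
grip_width: 54.8
```

Call:
arm_command([
  {"delta_rot": [0, 0, 0], "travel": [-20, 45, 0], "hand": 55},
  {"delta_rot": [0, 0, 0], "travel": [-40, 90, 0], "hand": 55},
  {"delta_rot": [0, 0, 0], "travel": [-50, 120, 0], "hand": 55},
  {"delta_rot": [0, 0, 0], "travel": [-50, 120, 0], "hand": 55},
  {"delta_rot": [0, 0, 0], "travel": [-50, 120, 0], "hand": 55},
  {"delta_rot": [0, 0, 0], "travel": [-50, 120, 0], "hand": 55},
])

```text
t: 19.95
eef_pos: [354.1, -113.5, 198.4]
tcp_rot: [[0.989, 0.151, -0.0], [0.151, -0.989, 0.0], [-0.0, -0.0, -1.0]]
ft_force: [0.1, 0.4, -0.9]
grip_width: 55.2
```

Run:
```python
from h import *
from scipy.ndimage import map_coordinates as mc, gaussian_filter1d as g1
from scipy.signal import find_peaks
M=imaging.camera_model("top");V=np.array(M["view"]);K=np.array(M["mtx"])
yh=np.array([-.150,.989,0]);xh=np.array([.989,.150,0])
def prof(im,z,band,ys):
    g=cv2.cvtColor(im,cv2.COLOR_BGR2GRAY).astype(float); P=[]
    for x in band:
        p=np.array([540.2,84,z])+x*xh+ys[:,None]*yh; q=(p@V[:3,:3].T+V[:3,3])@K.T
        P.append(mc(g,[q[:,1]/q[:,2],q[:,0]/q[:,2]],order=3))
    d=np.gradient(g1(np.mean(P,0),4),.25); k,_=find_peaks(abs(d),height=8)
    return [(float(ys[i]),round(float(d[i]),1)) for i in k]
b=imaging.snapshot("top");s=imaging.snapshot("side")
for nm,band in(("L",range(17,23)),("R",range(-23,-16))):
    print(nm,"after",prof(b,40,band,np.arange(-40,80,.25)))
cv2.imwrite('pics/g6.png',np.hstack([cv2.resize(s[214:384,170:290],None,fx=3,fy=3,interpolation=cv2.INTER_CUBIC),cv2.resize(b[165:250,60:205],None,fx=3,fy=6,interpolation=cv2.INTER_CUBIC)]))
```

```text
L after [(-30.25, -13.7), (-25.5, 25.6), (0.5, -26.5), (4.5, 14.4), (34.5, -12.6), (38.5, 16.3), (46.0, -23.1), (49.5, 12.2), (53.5, -21.4), (58.5, 11.2)]
R after [(-30.5, -14.8), (-26.0, 22.9), (0.0, -19.9), (4.75, 8.4), (32.0, -11.7), (38.25, 30.3), (46.0, -22.4), (49.5, 10.8), (53.25, -23.3), (58.75, 10.4)]
```

View pics/g6.png

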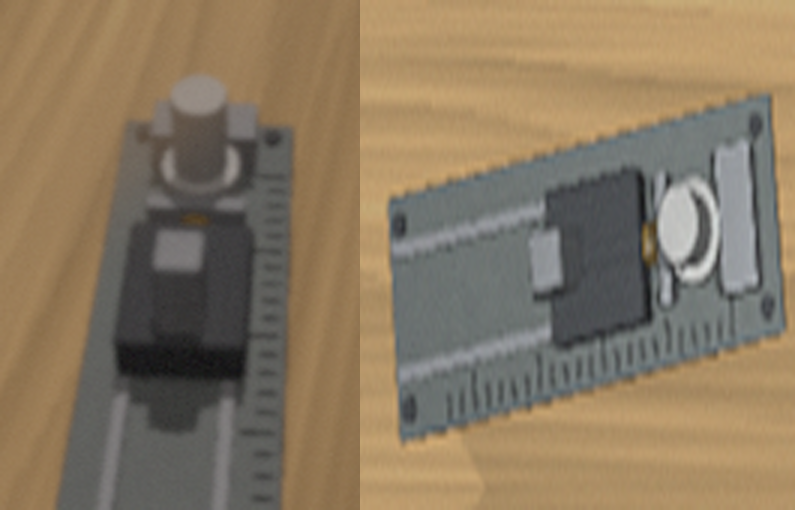

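The carriage front moved 1.9 mm further (55.25 to 53.4), while the tip face (38.4) and the shaft stayed put. So the foot is clamped, the shaft is upright, and the spring is pushed in by about 10 mm.

```bash
python3 -c "
from plant import job_done
print(job_done())"
```

```text
the job is handed in; nothing more can be done
None
```

The large bare-aluminium stepped shaft now stands upright, thick end down, in the gauge, held between the fixed jaw and the spring tip. I handed the job in at about t = 20 s, with the arm clear of everything.

- **How it was done:** I gripped the shaft by its neck and set it on the gauge seat. I then gripped the post and slid the carriage shut, and later nudged it about 2 mm further.
- **Shaft held:** In the last pictures the shaft is upright with its foot against both the jaw and the tip. The tip's face stayed put during the nudge while the carriage front moved 1.9 mm, so the foot is clamped and the spring has travel left.
- **Tip depth:** My estimates range from about 8 to 12 mm pushed in, most likely about 10 of 20 mm.
- **Checks that disagreed:** The estimates of depth before the nudge differed, from 6 to 8.6 mm by picture edges to about 10 mm by arm position. The tip's edge also measured 38 mm from the jaw against the foot's 40 mm, which I put down to blur and calibration.
- **Forces:** At the end of each move the wrist force was at most about 11 N, far below the limits.

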